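Sort the washed portioning tools

ROBOT

A 6-joint arm with a two-finger parallel gripper is mounted at the origin on the work surface. World frame = base frame: x ahead of the robot, y to its left, z up, the work surface at z = 0. Lengths are in m, angles in rad, forces in N, time in s.
With the tool pointing down it reaches from about 0.35 to 0.85 m from the base axis. Payload 8.1 kg.
Tool frame: the origin (TCP) lies between the finger pads; the fingertips stand 11 mm ahead of it and the grasp point (between the pads) lies 8 mm behind it; y points along the fingers, z is the direction in which the jaws open and shut, and the axes are right-handed (so a half turn about y gives the same grasp; the last joint's range is limited). The gripper opens to 85 mm and grips with 20 to 120 N. Pads are 22 mm wide; open, the fingers measure 114 mm over their backs; the gripper's body (76 mm by 85 mm) begins 54 mm behind the grasp point. The pads swing forward as they close: fully open they stand 13 mm farther back than shut.
Start: joints at [1.24, 0.13, 1.488, -0, 1.523, -0.085], TCP at [0.146, 0.582, 0.242] pointing down, gripper open.
Joint ranges: [-2.96, 2.96], [-0.89, 2.26], [0.02, 2.5], [-1.34, 4.48], [0, 2.73], [-2.66, 2.66]. Speed limits (rad/s): [2.39, 2.39, 2.79, 3.14, 3.14, 3.14].

INTERFACE

Orientations are given as a unit quaternion [w, x, y, z].
In Python, from rig import env, cams gives the robot as it stands. The module is installed in compiled form; this text tells all that it offers.
- The arm moves only by the tool move_arm, never from a script. Its argument "motion" is a list that holds one entry, the list of rows, each a list of 5 numbers: the finger opening in mm, from 0 to 85.4, then the shift along the tool's x, y, z in units of 40 mm (1.0 is 40 mm), then the turn about the tool's y in units of 8 degrees (1.0 is 8 degrees). A call has 1 to 12 rows; each row shifts and turns the commanded pose from where the row before left it, along the tool's axes as they then stand; what a row does not reach is not made up. A row lasts 1/8 s, in which the tool goes at most 62.5 mm and 10.7 degrees, less where a joint would pass 70% of its speed; a pose out of reach is approached as far as the arm can. A call is refused whole if a number of a shift passes 1 or a number of a turn 1, either way. A call with a gripper value outside its range is refused whole. The fingers move at their own pace and stop on an object; the grip force is fixed at half the most. Time passes only in rows, so rows that do not move let the fingers close. It gives the time, the measured TCP pose, the force and the opening at its end, in the units of the state.
- env.get_state(): the state, without advancing time (a new reading comes with each control period).
- cams.capture(name): name is "scene" or "side" or "wrist"; returns a dict with "image" (400x640x3 uint8, red, green, blue), "range_z" (400x640 float32, m along the optical axis (not along the pixel's ray), 0 where there is no reading), "fovy" (degrees; the focal length in pixels is half the picture's height over the tangent of half this angle, whatever the lens; pixels are square), "cx", "cy" (the principal point, pixels), "k1" (the pictures are not rectified: a ray, as slopes to the right and down, at radius r is drawn at 1 + k1 r^2 times it, then the intrinsics apply), "world_to_cam" (4x4, takes a point from world to camera coordinates). Camera axes: x right, y up, looking along -z (the intrinsics and any distortion apply to the point x, -y, -z); pixel columns grow to the right and rows downward; lengths in m; the calibration is good to about 2 mm. A picture is of the moment at which its call begins.
- env.finish_job(): hands the job in, once; it reports no verdict.
The state is a dict: "clock": time; "joint_positions": joint angles; "qd": joint speeds; "joint_efforts": joint torques, N m; "eef_pos": TCP position; "tool_rot": TCP orientation; "force": force on the tool from outside, world axes, zero at the start; "ft_torque": the same for the moment, N m; "grip_width": finger opening in m.
Only numpy, scipy, OpenCV 4.12 (cv2) and the standard library are available. Lean on these libraries where they do the work, as an engineer would, in place of code of your own. Each camera call takes 0.05 s, during which the arm holds its last target. There are 200 camera calls.

TASK

Put the washed portioning tools back in their white plastic trays, all standing upright on the tray floor: the two open steel rings in the divided tray, the big ring in its larger bay and the small ring in its smaller bay; both pressers side by side in the undivided square tray; and the funnel, spout up, in the round dish. Do not shift or tip the amber jar and the white timer that stand among them.

Things in the scene. Friction and masses are not known exactly. Their poses are not given: they have to be found in the camera images.
- big_ring: The wider of two plain steel rings (short upright tubes, open at both ends): 64 mm outer diameter, 58 mm inner, 55 mm high, about 0.12 kg. Loose, stands upright on the table at the start; origin at the centre of its underside, z up; round, so its yaw means nothing.
- small_ring: The narrower steel ring: 44 mm outer diameter, 38 mm inner, 55 mm high, about 0.08 kg. Loose, stands upright on the table at the start; origin at the centre of its underside, z up; round, so its yaw means nothing.
- big_presser: All-white plastic presser with the wider foot: disc 56 mm in diameter and 8 mm thick, with an upright round handle 20 mm in diameter up to 55 mm above the underside, about 0.14 kg. Loose, stands upright on the table at the start; origin at the centre of its underside, z up; round, so its yaw means nothing.
- small_presser: All-white plastic presser with the narrower foot: disc 38 mm in diameter and 8 mm thick, with the same upright handle, 20 mm in diameter up to 55 mm, about 0.09 kg. Loose, stands upright on the table at the start; origin at the centre of its underside, z up; round, so its yaw means nothing.
- funnel: Steel funnel standing mouth down, spout up: base 64 mm in diameter (to 4 mm high), a cone narrowing to 21 mm at 28 mm height, then a straight spout 21 mm in diameter up to 58 mm, about 0.11 kg. Loose, stands upright on the table at the start; origin at the centre of its underside, z up; round, so its yaw means nothing.
- ring_tray: Oblong white plastic tray, 98 mm (x) by 169 mm (y), with one cross wall as high as the rim. Larger bay at +y: 92 mm square inside, centre x = 0, y = +35.5 mm. Smaller bay at -y: 92 mm (x) by 68 mm (y) inside, centre x = 0, y = -47.5 mm. Fixed. Yaw within 0.3 rad. Floor and walls 3 mm thick, rim 15 mm above the table. Origin: centre of its underside, on the table.
- square_tray: The undivided square white plastic tray, 126 mm square outside, 120 mm inside. Fixed. Yaw within 0.3 rad. Floor and walls 3 mm thick, rim 15 mm above the table. Origin: centre of its underside, on the table.
- round_dish: The round white plastic dish, 102 mm outside diameter, 96 mm inside. Fixed to the table. Floor 3 mm thick, rim 15 mm above the table. Origin at the centre of its underside (on the table), z up.
- jar: Bystander, to be left alone: amber glass jar with a steel lid, 44 mm in diameter, 58 mm high, loose, 0.15 kg. Origin at the centre of its underside.
- timer: Bystander, to be left alone: white kitchen timer, a 42 mm square block 34 mm high with a round grey dial on top to 46 mm, loose, 0.15 kg. Origin at the centre of its underside.
Things that resemble listed ones, but are neither listed nor needed, are in the scene too. What is shaped like the big_presser but purple or red is not meant.

How it is judged:
By the outcome, as a careful person would: the job done as asked, in the order asked, and still so for the second after the job is handed in, with the robot touching nothing.
It also fails if it takes over 120 s, if anything falls off the work surface, if the arm or the gripper's body presses on something with over 40 N, if the wrist force passes 120 N, or if a joint passes its speed limit or range.

## Working session

There is one attempt and no reset: what is moved stays moved. The work goes in short steps, Python scripts to look and compute and a tool call to move; the robot and the scene stay as the last step left them, time stands still between calls to the robot, and variables do not carry over. Pictures are saved under pics/ and viewed, about 12 in all and at most 16, crops included, and the job is handed in when it is done.

Besides the shell and the picture viewer there is one more tool, called after "Request:" as name(argument=value, ...), one argument or row to a line, values as JSON. move_arm: Moves the arm, as the interface text tells. Its arguments: {"type":"object","properties":{"motion":{"type":"array"}},"required":["motion"]}

```bash
mkdir -p pics; cat > h.py <<'E'
import numpy as np, cv2
from rig import env, cams
def cap(n):
    c=cams.capture(n); H=c["image"].shape[0]; c["f"]=H/2/np.tan(np.radians(c["fovy"])/2)
    c["T"]=np.array(c["world_to_cam"]); return c
def save(c,name,box=None,s=1):
    im=c["image"][:,:,::-1]
    if box: im=im[box[1]:box[3],box[0]:box[2]]
    cv2.imwrite("pics/"+name,cv2.resize(im,None,fx=s,fy=s,interpolation=cv2.INTER_CUBIC))
def ray(c,uv):
    uv=np.atleast_2d(np.asarray(uv,float)); d=(uv-[c["cx"],c["cy"]])/c["f"]; s=d.copy()
    for _ in range(20): s=d/(1+c["k1"]*(s**2).sum(1,keepdims=True))
    T=c["T"]; R=T[:3,:3]; o=-R.T@T[:3,3]
    return o,np.c_[s[:,0],-s[:,1],-np.ones(len(s))]@R
def onz(c,uv,z):
    o,r=ray(c,uv); return o+r*((z-o[2])/r[:,2])[:,None]
def pts(c):
    v,u=np.mgrid[0:400,0:640]; o,r=ray(c,np.c_[u.ravel(),v.ravel()])
    return (o+r*c["range_z"].reshape(-1,1)).reshape(400,640,3)
def proj(c,p):
    q=np.atleast_2d(p)@c["T"][:3,:3].T+c["T"][:3,3]; s=np.c_[q[:,0],-q[:,1]]/-q[:,2:]
    return s*(1+c["k1"]*(s**2).sum(1,keepdims=True))*c["f"]+[c["cx"],c["cy"]]
E
python3 - <<'E'
from h import *
print(env.get_state())
for n in ["scene","side","wrist"]:
    c=cap(n); save(c,n+"0.png"); T=c["T"]; print(n,c["fovy"],c["k1"],c["cx"],c["cy"],-T[:3,:3].T@T[:3,3],-T[2,:3],(c["range_z"]>0).mean())
E
```

```text
{'clock': 0.0, 'joint_positions': array([ 1.23960768e+00,  1.31155420e-01,  1.48927899e+00, -1.99750292e-05,
        1.52303766e+00, -8.54123461e-02]), 'qd': array([-0.00073182,  0.00029038, -0.00114288,  0.00231939, -0.00187608,
        0.0026887 ]), 'joint_efforts': array([-6.50436832e-04, -5.69412911e+01, -5.00537503e+01, -1.72397113e-04,
        1.49606791e-02, -5.88886550e-06]), 'eef_pos': array([0.14580102, 0.58145643, 0.24124803]), 'tool_rot': array([-0.70112247,  0.70242561, -0.08680663,  0.08654561]), 'force': array([ 0.16865611, -0.52533214,  0.39964085]), 'ft_torque': array([0.00726376, 0.0136844 , 0.00580162]), 'grip_width': 0.08555404916255334}
scene 44.80566103498228 -0.013222947070415278 321.20826783466447 201.95360364683583 [1.07999419 0.05990815 0.97636598] [-0.52025628 -0.04547311 -0.85279869] 0.9960234375
side 55.23697721787111 -0.08887835926794398 316.8373770464671 200.92293235003632 [ 0.10784896 -0.65092744  0.76652597] [ 0.36615459  0.61548896 -0.69792847] 0.9960234375
wrist 60.08590869706663 -0.06697172333834849 317.3564891450776 201.56576702243268 [0.08253436 0.59802666 0.37307448] [ 0.25439782 -0.06621229 -0.96483039] 0.99601953125
```

View pics/scene0.png

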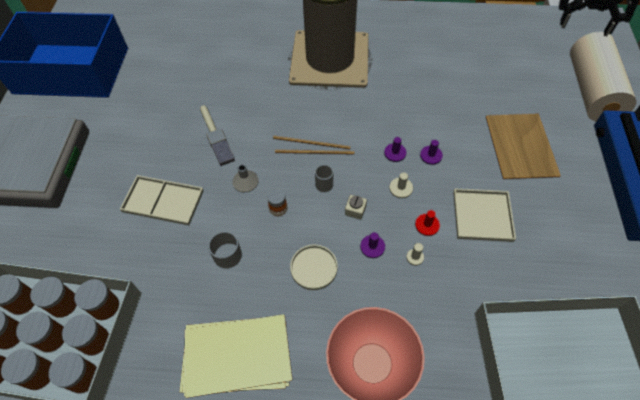

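View pics/side0.png

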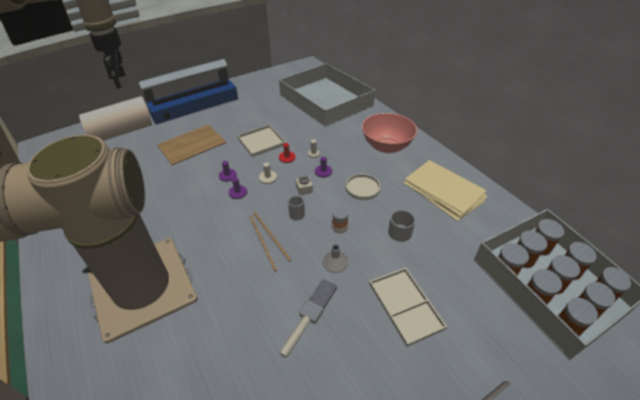

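The scene view shows these at scene pixels:
- **Containers:** divided tray (162,200), square tray (484,215), dish (314,267).
- **Rings and funnel:** big ring (225,250), small ring (324,178), funnel (245,178).
- **White pressers:** (401,184) and (415,253). The purple and red ones at (396,148), (431,151), (373,244) and (428,223) are not meant.
- **Bystanders:** jar (277,204), timer (356,206).

Next I'll measure from both views.

```bash
cat > m.py <<'E'
from h import *
C={n:cap(n) for n in("scene","side")}
P={n:pts(C[n]) for n in C}
def fitc(xy):
    A=np.c_[2*xy,np.ones(len(xy))]; s=np.linalg.lstsq(A,(xy**2).sum(1),rcond=None)[0]
    return s[:2],np.sqrt(s[2]+s[:2]@s[:2])
seeds=dict(big_ring=(225,250,.055),small_ring=(324,178,.055),big_presser=(401,184,.055),small_presser=(415,253,.055),funnel=(245,178,.058),jar=(277,204,.058),timer=(356,206,.04),red=(428,223,.055),pu1=(396,148,.055),pu2=(431,151,.055),pu3=(373,244,.055))
if __name__=="__main__":
    for k,(u,v,h) in seeds.items():
        g=onz(C["scene"],(u,v),.02)[0,:2]
        for n in C:
            p=P[n].reshape(-1,3); m=(np.hypot(*(p[:,:2]-g).T)<.05)&(p[:,2]>.012)&(p[:,2]<.1); q=p[m]
            if len(q)<20: print(k,n,len(q)); continue
            zt=np.percentile(q[:,2],97); t=q[q[:,2]>zt-.008]
            c,r=cv2.minEnclosingCircle(t[:,:2].astype(np.float32))
            print(k,n,"ztop %.3f"%zt,"n",len(t),"c",np.round(c,4),"r %.4f"%r,"ctr px",np.round(proj(C[n],[*c,zt])[0]))
    for k,(u,v) in dict(ring_tray=(150,196),square=(484,215),dish=(314,267)).items():
        g=onz(C["scene"],(u,v),.003)[0]
        for n in C:
            im=cv2.cvtColor(C[n]["image"],cv2.COLOR_RGB2LAB).astype(int); b=proj(C[n],g)[0].astype(int)
            d=np.hypot(*(P[n][:,:,:2]-g[:2]).transpose(2,0,1))
            m=((im[:,:,2]>132)&(d<.15)).astype(np.uint8); m=cv2.morphologyEx(m,cv2.MORPH_CLOSE,np.ones((5,5)))
            cs=cv2.findContours(m,cv2.RETR_EXTERNAL,cv2.CHAIN_APPROX_NONE)[0]
            c=max([x for x in cs],key=lambda x:cv2.contourArea(x))
            w=onz(C[n],c[:,0],.015)[:,:2]
            print(k,n,cv2.contourArea(c),"rect",cv2.minAreaRect((w*1000).astype(np.float32)),"circ",cv2.minEnclosingCircle((w*1000).astype(np.float32)),"z",np.percentile(P[n][m>0][:,2],[10,50,90,97]).round(4))
E
python3 m.py
```

```text
big_ring scene ztop 0.056 n 193 c [ 0.6333 -0.1903] r 0.0327 ctr px [223. 244.]
big_ring side ztop 0.055 n 152 c [ 0.6328 -0.1933] r 0.0330 ctr px [402. 218.]
small_ring scene ztop 0.056 n 112 c [0.4338 0.0114] r 0.0227 ctr px [324. 171.]
small_ring side ztop 0.055 n 97 c [0.4335 0.0103] r 0.0227 ctr px [295. 200.]
big_presser scene ztop 0.057 n 56 c [0.4359 0.1955] r 0.0100 ctr px [404. 175.]
big_presser side ztop 0.055 n 28 c [0.4313 0.1916] r 0.0114 ctr px [265. 165.]
small_presser scene ztop 0.057 n 73 c [0.6163 0.2225] r 0.0102 ctr px [419. 246.]
small_presser side ztop 0.054 n 26 c [0.6145 0.2188] r 0.0101 ctr px [313. 141.]
funnel scene ztop 0.059 n 66 c [ 0.4355 -0.1791] r 0.0115 ctr px [242. 167.]
funnel side ztop 0.059 n 64 c [ 0.4337 -0.182 ] r 0.0113 ctr px [335. 247.]
jar scene ztop 0.061 n 223 c [ 0.5085 -0.0908] r 0.0203 ctr px [276. 195.]
jar side ztop 0.059 n 155 c [ 0.5078 -0.0939] r 0.0209 ctr px [340. 212.]
timer scene ztop 0.047 n 142 c [0.5033 0.0895] r 0.0167 ctr px [357. 200.]
timer side ztop 0.047 n 74 c [0.5039 0.088 ] r 0.0177 ctr px [303. 177.]
red scene z
[... 1206 characters left out ...]
14) z [0.0016 0.0045 0.0145 0.0356]
square side 887.5 rect ((500.2666931152344, 330.1878356933594), (213.32122802734375, 130.93585205078125), 89.89270782470703) circ ((499.0691223144531, 337.57177734375), 114.58004760742188) z [-0.0003  0.0027  0.0134  0.042 ]
dish scene 1610.0 rect ((656.6475830078125, 2.3730430603027344), (102.54841613769531, 101.45745849609375), 3.29024600982666) circ ((655.873291015625, 1.9240442514419556), 52.41581344604492) z [0.001  0.004  0.0218 0.0699]
dish side 610.5 rect ((648.9696044921875, -4.466766357421875), (105.39248657226562, 97.1138916015625), 51.815956115722656) circ ((650.1455078125, -5.469179630279541), 52.77389144897461) z [0.0015 0.0044 0.0222 0.0683]
```

```bash
cat > g.py <<'E'
import sys
from h import *
from scipy.spatial.transform import Rotation as Ro
s=env.get_state(); q=s["tool_rot"]; R=Ro.from_quat([*q[1:],q[0]]).as_matrix()
print("t",round(s["clock"],2),"tcp",s["eef_pos"].round(4),"F",s["force"].round(1),"w",round(s["grip_width"],4),"j1,6",s["joint_positions"][[0,5]].round(2))
print("x",R[:,0].round(3),"y",R[:,1].round(3),"z",R[:,2].round(3))
for a in sys.argv[1:]:
    t=np.array([float(v) for v in a.split(",")]); d=R.T@(t-s["eef_pos"])/.04
    print(a,"units",d.round(2))
E
python3 g.py 0.633,-0.192,0.2
```

```text
t 0.25 tcp [0.1459 0.5817 0.2418] F [-0.1 -0.5 -0.5] w 0.0858 j1,6 [ 1.24 -0.09]
x [ 0.97  -0.243 -0.   ] y [-0.    -0.001 -1.   ] z [ 0.243  0.97  -0.001]
0.633,-0.192,0.2 units [ 16.52   1.06 -15.8 ]
```

```bash
python3 - <<'E'
from h import *
c=cap("scene"); a=c["image"][130:280,190:510,::-1]
cv2.imwrite("pics/crop1.png",cv2.resize(a,None,fx=2.5,fy=2.5,interpolation=cv2.INTER_CUBIC))
E
```

```text
(no output)
```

View pics/crop1.png

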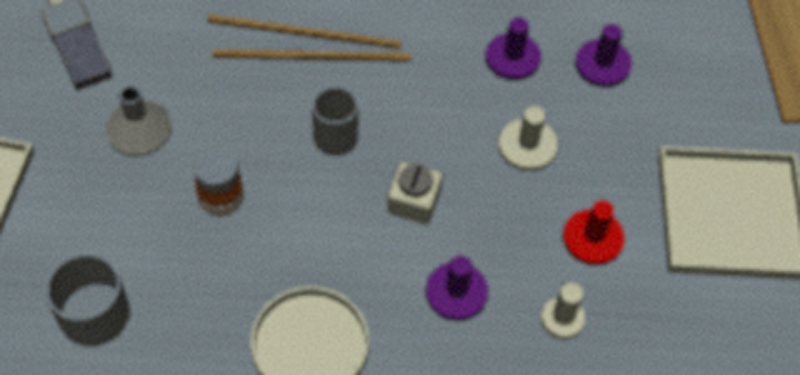

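The crop confirms the two white pressers: wide foot at crop (528,142) is big_presser, narrow foot at (563,316) is small_presser. I'll turn the jaws to world x, then travel to the big ring.

Request:
move_arm(
  motion=[
    [[85,0,0,0,0.95],[85,0,0,0,0.95],[85,0,0,0,0.95],[85,0,0,0,0.95],[85,0,0,0,0.95],[85,0,0,0,0.95],[85,0,0,0,0.95],[85,0,0,0,0.95],[85,0,0,0,0.95],[85,0,0,0,0.95]],
  ],
)

```text
clock: 1.55
eef_pos: [0.1459, 0.5819, 0.2422]
tool_rot: [-0.498, 0.499, -0.501, 0.501]
force: [0.5, -0.6, 0.1]
grip_width: 0.0846
```

```bash
python3 g.py 0.633,-0.192,0.14
```

```text
t 1.55 tcp [0.1459 0.5819 0.2422] F [ 0.5 -0.6  0.1] w 0.0846 j1,6 [1.24 1.25]
x [-0.006 -1.     0.   ] y [-0. -0. -1.] z [ 1.    -0.006 -0.   ]
0.633,-0.192,0.14 units [19.28  2.56 12.29]
```

Request:
move_arm(
  motion=[
    [[85,0.965,0,0.615,0],[85,0.965,0,0.615,0],[85,0.965,0,0.615,0],[85,0.965,0,0.615,0],[85,0.965,0,0.615,0],[85,0.965,0,0.615,0],[85,0.965,0,0.615,0],[85,0.965,0,0.615,0],[85,0.965,0,0.615,0],[85,0.965,0,0.615,0]],
  ],
)

```text
clock: 2.8
eef_pos: [0.392, 0.1943, 0.2425]
tool_rot: [-0.5, 0.499, -0.5, 0.5]
force: [0.3, 0.3, 0.2]
grip_width: 0.085
```

Request:
move_arm(
  motion=[
    [[85,0.965,0,0.615,0],[85,0.965,0,0.615,0],[85,0.965,0,0.615,0],[85,0.965,0,0.615,0],[85,0.965,0,0.615,0],[85,0.965,0,0.615,0],[85,0.965,0,0.615,0],[85,0.965,0,0.615,0],[85,0.965,0.1,0.615,0],[85,0.965,0.1,0.615,0],[85,0,0,0,0]],
  ],
)

```text
clock: 4.18
eef_pos: [0.637, -0.1935, 0.2321]
tool_rot: [0.498, -0.499, 0.502, -0.5]
force: [-0.7, 0.3, 0.3]
grip_width: 0.0849
```

```bash
python3 g.py 0.633,-0.192,0.034; python3 - <<'E'
from h import *
c=cap("wrist"); save(c,"w1.png"); p=pts(c).reshape(-1,3)
for g,h in (((.633,-.192),.055),):
    t=p[(np.hypot(*(p[:,:2]-g).T)<.05)&(abs(p[:,2]-h)<.007)]
    print(len(t),cv2.minEnclosingCircle(t[:,:2].astype(np.float32)), np.percentile(t[:,2],90))
E
```

```text
t 4.17 tcp [ 0.637  -0.1935  0.2321] F [-0.7  0.3  0.3] w 0.0849 j1,6 [-0.37 -0.37]
x [-0.004 -1.    -0.   ] y [-0.002  0.    -1.   ] z [ 1.    -0.004 -0.002]
0.633,-0.192,0.034 units [-0.04  4.95 -0.09]
833 ((0.6355393528938293, -0.19152778387069702), 0.03207702934741974) 0.05581392662419622
```

View pics/w1.png

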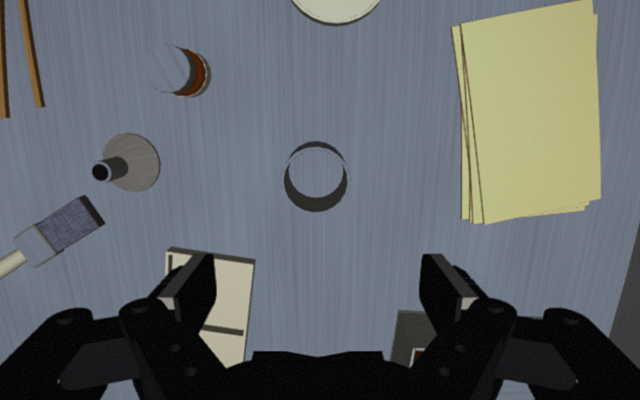

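The wrist image shows the ring centred between the fingers at (316,170), top at z=0.056.

Request:
move_arm(
  motion=[
    [[85,-0.05,0.95,-0.05,0],[85,0,1,0,0],[85,0,1,0,0],[85,0,1,0,0],[85,0,0.6,0,0],[85,0,0.4,0,0],[85,0,0,0,0],[50,0,0,0,0],[50,0,0,0,0],[50,0,0,0,0],[50,0,0,0,0],[50,0,0,0,0]],
  ],
)

```text
clock: 5.72
eef_pos: [0.6365, -0.1893, 0.0388]
tool_rot: [-0.5, 0.499, -0.499, 0.502]
force: [0.1, 1.0, 7.1]
grip_width: 0.0613
```

Request:
move_arm(
  motion=[
    [[50,0,-0.5,0,0],[50,0,-1,0,0],[50,0,-1,0,0],[50,0,-0.5,0,0],[50,0,0,0,0]],
  ],
)

```text
clock: 6.35
eef_pos: [0.6361, -0.1892, 0.1588]
tool_rot: [-0.5, 0.499, -0.499, 0.502]
force: [-0.4, -0.3, -1.1]
grip_width: 0.0614
```

```bash
python3 g.py 0.5085,-0.334,0.153; python3 - <<'E'
from h import *
c=cap("wrist"); save(c,"w2.png"); im=cv2.cvtColor(c["image"],cv2.COLOR_RGB2LAB).astype(int)
P=pts(c); m=((im[:,:,2]>132)&(np.hypot(P[:,:,0]-.503,P[:,:,1]+.369)<.15)).astype(np.uint8)
print(m.sum())
E
```

```text
t 6.35 tcp [ 0.6361 -0.1892  0.1588] F [-0.4 -0.3 -1.1] w 0.0614 j1,6 [-0.37 -0.36]
x [-0.001 -1.     0.002] y [ 0.004 -0.002 -1.   ] z [ 1.    -0.001  0.004]
0.5085,-0.334,0.153 units [ 3.62  0.14 -3.19]
1918
```

View pics/w2.png

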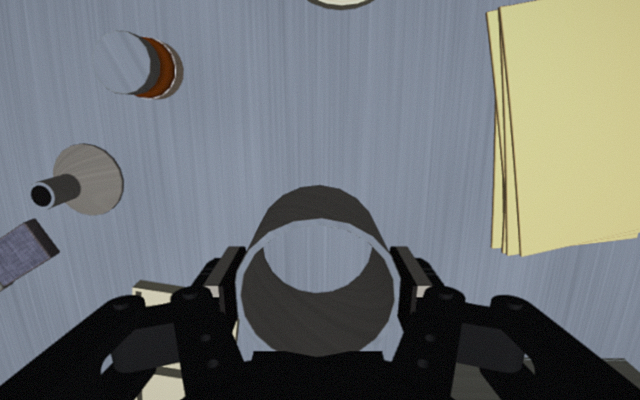

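The ring is held with its lower rim clear. I'll carry it to the larger bay at (0.5085,-0.334).

Request:
move_arm(
  motion=[
    [[50,0.9,0,-0.8,0],[50,0.9,0,-0.8,0],[50,0.9,0,-0.8,0],[50,0.86,0,-0.8,0],[50,0,0,0,0],[50,0,0,0,0]],
  ],
)

```text
clock: 7.15
eef_pos: [0.506, -0.3301, 0.1543]
tool_rot: [0.5, -0.499, 0.502, -0.499]
force: [-0.3, 0.3, -2.5]
grip_width: 0.0617
```

```bash
python3 g.py 0.5085,-0.3315,0.043; python3 - <<'E'
from h import *
c=cap("scene"); save(c,"s2.png",(90,130,290,280),4); c=cap("wrist"); save(c,"w3.png")
E
```

```text
t 7.15 tcp [ 0.506  -0.3301  0.1543] F [-0.3  0.3 -2.5] w 0.0617 j1,6 [-0.66 -0.66]
x [-0.002 -1.    -0.002] y [-0.002  0.002 -1.   ] z [ 1.    -0.002 -0.002]
0.5085,-0.3315,0.043 units [0.04 2.78 0.07]
```

View pics/w3.png

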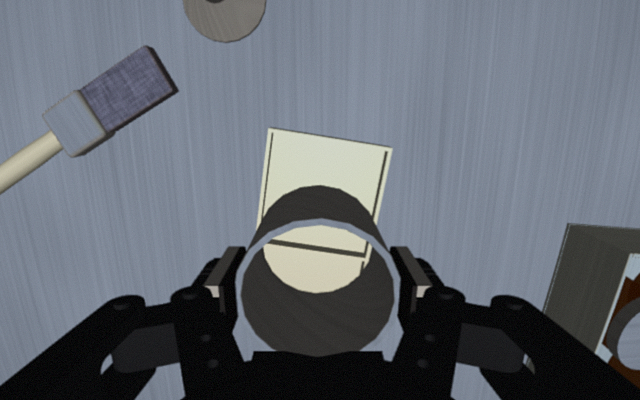

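The wrist view shows the upper (larger) bay's corners at (270,128) and (391,148), and the divider at about (318,248) seen through the ring. I'll check these in world coordinates.

```bash
python3 - <<'E'
from h import *
c=cap("wrist"); print(onz(c,[(270,128),(391,148),(271,241),(366,256)],.015).round(4))
P=pts(c); 
for u,v in [(318,248),(320,150),(330,275)]: print(P[v,u].round(3))
E
```

```text
[[ 0.4712 -0.2781  0.015 ]
 [ 0.5657 -0.2936  0.015 ]
 [ 0.4686 -0.3715  0.015 ]
 [ 0.5492 -0.3853  0.015 ]]
[ 0.508 -0.38   0.01 ]
[ 0.51  -0.297  0.003]
[ 0.519 -0.409  0.004]
```

This matches the plan to within 3 mm, so I'll place it.

Request:
move_arm(
  motion=[
    [[50,0.04,0.9,0.07,0],[50,0,0.9,0,0],[50,0,0.5,0,0],[50,0,0.3,0,0],[50,0,0.18,0,0],[50,0,0,0,0],[85,0,0,0,0],[85,0,0,0,0],[85,0,0,0,0],[85,0,0,0,0]],
  ],
)

```text
clock: 8.55
eef_pos: [0.5096, -0.3327, 0.0454]
tool_rot: [-0.5, 0.5, -0.5, 0.501]
force: [-0.2, 0.6, 0.3]
grip_width: 0.0848
```

Request:
move_arm(
  motion=[
    [[85,0,-0.4,0,0],[85,0,-0.8,0,0],[85,0,-1,0,0],[85,0,-1,0,0],[85,0,-0.8,0,0],[85,0,0,0,0]],
  ],
)

```text
clock: 9.3
eef_pos: [0.5113, -0.334, 0.2105]
tool_rot: [-0.5, 0.499, -0.498, 0.503]
force: [-0.1, -0.8, 0.6]
grip_width: 0.0851
```

```bash
python3 g.py 0.4337,0.011,0.2; python3 - <<'E'
from h import *
for n in("wrist","side","scene"):
    c=cap(n); save(c,n+"3.png"); p=pts(c).reshape(-1,3)
    t=p[(np.hypot(p[:,0]-.5085,p[:,1]+.334)<.055)&(p[:,2]>.05)&(p[:,2]<.07)]
    if len(t): print(n,len(t),cv2.minEnclosingCircle(t[:,:2].astype(np.float32)), np.percentile(t[:,2],[50,90]))
E
```

```text
t 9.3 tcp [ 0.5113 -0.334   0.2105] F [-0.1 -0.8  0.6] w 0.0851 j1,6 [-0.66 -0.66]
x [-0.001 -1.     0.005] y [ 0.006 -0.005 -1.   ] z [ 1.    -0.001  0.006]
0.4337,0.011,0.2 units [-8.62  0.21 -1.95]
wrist 1040 ((0.5108770132064819, -0.33566194772720337), 0.0320918932557106) [0.05767397 0.0587985 ]
side 187 ((0.5076298713684082, -0.3365628719329834), 0.03322168439626694) [0.05540921 0.05764116]
scene 186 ((0.5076797604560852, -0.33368855714797974), 0.03384719043970108) [0.05645274 0.05909203]
```

The big ring stands in its bay with its top at 0.058, as it should. Next is the small ring.

Request:
move_arm(
  motion=[
    [[85,-0.95,0,-0.2,0],[85,-0.95,0,-0.2,0],[85,-0.95,0,-0.2,0],[85,-0.95,0,-0.2,0],[85,-0.95,0,-0.2,0],[85,-0.95,0,-0.2,0],[85,-0.95,0,-0.25,0],[85,-0.95,0,-0.25,0],[85,-0.95,0,-0.25,0],[85,-0.07,0,0,0],[85,0,0,0,0]],
  ],
)

```text
clock: 10.82
eef_pos: [0.4316, 0.0122, 0.2042]
tool_rot: [0.499, -0.5, 0.5, -0.5]
force: [0.9, -0.7, 0.3]
grip_width: 0.0852
```

```bash
cat > w.py <<'E'
import sys
from h import *
a=[float(x) for x in sys.argv[1:]]; g,h=a[:2],a[2]
c=cap("wrist"); p=pts(c).reshape(-1,3)
t=p[(np.hypot(*(p[:,:2]-g).T)<.045)&(abs(p[:,2]-h)<.008)]
print(len(t),cv2.minEnclosingCircle(t[:,:2].astype(np.float32)), np.percentile(t[:,2],[50,90]))
E
python3 w.py .4337 .011 .055; python3 g.py 0.4337,0.011,0.034
```

```text
696 ((0.43626222014427185, 0.010663989931344986), 0.02210521511733532) [0.05469067 0.05580285]
t 10.88 tcp [0.4318 0.0118 0.2044] F [-1.2 -0.1  0.9] w 0.0847 j1,6 [-0.09 -0.09]
x [-0.001 -1.     0.   ] y [-0.001 -0.    -1.   ] z [ 1.    -0.001 -0.001]
0.4337,0.011,0.034 units [0.02 4.26 0.05]
```

Request:
move_arm(
  motion=[
    [[85,0.03,0.9,0.08,0],[85,0,1,0,0],[85,0,1,0,0],[85,0,0.8,0,0],[85,0,0.56,0,0],[85,0,0,0,0],[30,0,0,0,0],[30,0,0,0,0],[30,0,0,0,0],[30,0,0,0,0],[30,0,0,0,0],[30,0,0,0,0]],
  ],
)

```text
clock: 12.38
eef_pos: [0.4364, 0.0109, 0.0363]
tool_rot: [-0.5, 0.499, -0.5, 0.501]
force: [-1.4, -0.7, 6.0]
grip_width: 0.0417
```

Request:
move_arm(
  motion=[
    [[30,0,-0.5,0,0],[30,0,-1,0,0],[30,0,-1,0,0],[30,0,-1,0,0],[30,0,0,0,0]],
  ],
)

```text
clock: 13.0
eef_pos: [0.4379, 0.011, 0.1793]
tool_rot: [-0.502, 0.498, -0.498, 0.503]
force: [0.5, -0.2, -2.1]
grip_width: 0.0422
```

```bash
python3 g.py 0.4955,-0.418,0.17; python3 -c "
from h import *
save(cap('wrist'),'w4.png')"
```

```text
t 13.0 tcp [0.4379 0.011  0.1793] F [ 0.5 -0.2 -2.1] w 0.0422 j1,6 [-0.09 -0.09]
x [-0.001 -1.     0.001] y [ 0.008 -0.001 -1.   ] z [ 1.    -0.001  0.008]
0.4955,-0.418,0.17 units [10.72  0.25  1.45]
```

View pics/w4.png

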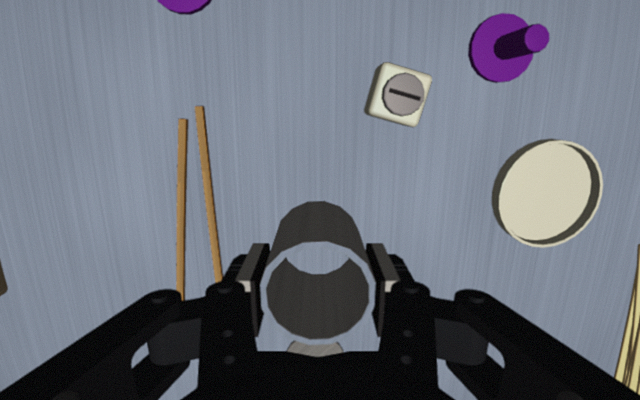

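Small ring held, undistorted. Next, carry it to the smaller bay at (0.4955,-0.417).

Request:
move_arm(
  motion=[
    [[30,0.97,0,0.13,0],[30,0.97,0,0.13,0],[30,0.97,0,0.13,0],[30,0.97,0,0.13,0],[30,0.97,0,0.13,0],[30,0.97,0,0.13,0],[30,0.97,0,0.13,0],[30,0.97,0,0.13,0],[30,0.97,0,0.13,0],[30,0.97,0,0.13,0],[30,0.97,0,0.13,0],[30,0,0,0,0]],
  ],
)

```text
clock: 14.55
eef_pos: [0.4905, -0.4174, 0.1721]
tool_rot: [0.499, -0.499, 0.502, -0.5]
force: [-0.8, 1.2, -1.3]
grip_width: 0.0421
```

```bash
python3 g.py 0.4955,-0.417,0.041
```

```text
t 14.55 tcp [ 0.4905 -0.4174  0.1721] F [-0.8  1.2 -1.3] w 0.0421 j1,6 [-0.78 -0.78]
x [-0.004 -1.    -0.002] y [-0.002  0.002 -1.   ] z [ 1.    -0.004 -0.002]
0.4955,-0.417,0.041 units [-0.01  3.28  0.13]
```

Request:
move_arm(
  motion=[
    [[30,0,0.9,0.13,0],[30,0,0.9,0,0],[30,0,0.7,0,0],[30,0,0.5,0,0],[30,0,0.27,0,0],[30,0,0,0,0],[70,0,0,0,0],[70,0,0,0,0],[70,0,0,0,0],[70,0,0,0,0]],
  ],
)

```text
clock: 15.8
eef_pos: [0.4971, -0.4159, 0.0443]
tool_rot: [-0.5, 0.5, -0.5, 0.501]
force: [-0.6, -0.1, -0.0]
grip_width: 0.0698
```

Request:
move_arm(
  motion=[
    [[70,0,-0.4,0,0],[70,0,-0.8,0,0],[70,0,-1,0,0],[70,0,-1,0,0],[50,0,-0.8,0,0],[50,0,0,0,0]],
  ],
)

```text
clock: 16.55
eef_pos: [0.4986, -0.4174, 0.2095]
tool_rot: [-0.5, 0.5, -0.497, 0.503]
force: [0.2, -0.3, 0.4]
grip_width: 0.0502
```

```bash
python3 w.py .4955 -.417 .057; python3 w.py .5085 -.334 .057;  python3 g.py 0.4345,0.1935,0.2; python3 -c "
from h import *
save(cap('wrist'),'w5.png')"
```

```text
716 ((0.4979674518108368, -0.41588422656059265), 0.02215510793030262) [0.05759838 0.05878962]
1217 ((0.5110149383544922, -0.33598458766937256), 0.03215421363711357) [0.05781011 0.05888872]
t 16.65 tcp [ 0.4971 -0.4159  0.2047] F [ 0.2 -0.1 -1.2] w 0.0499 j1,6 [-0.78 -0.77]
x [-0.001 -1.     0.001] y [ 0.001 -0.001 -1.   ] z [ 1.    -0.001  0.001]
0.4345,0.1935,0.2 units [-15.23   0.1   -1.59]
```

View pics/w5.png

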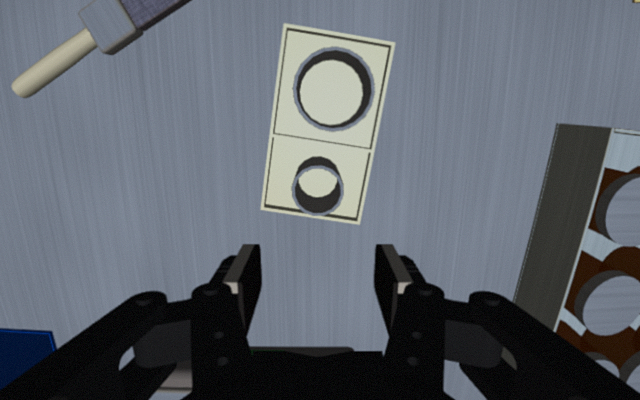

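Both rings stand in their bays, at (334,90) and (318,188). Next is the big presser.

Request:
move_arm(
  motion=[
    [[50,-0.95,0,-0.1,0],[50,-0.95,0,-0.1,0],[50,-0.95,0,-0.1,0],[50,-0.95,0,-0.1,0],[50,-0.95,0,-0.1,0],[50,-0.95,0,-0.1,0],[50,-0.95,0,-0.1,0],[50,-0.95,0,-0.1,0],[50,-0.95,0,-0.1,0],[50,-0.95,0,-0.1,0]],
  ],
)

```text
clock: 17.95
eef_pos: [0.4563, -0.0343, 0.2023]
tool_rot: [0.499, -0.5, 0.501, -0.5]
force: [0.3, 0.0, -0.1]
grip_width: 0.0501
```

Request:
move_arm(
  motion=[
    [[50,-0.95,0,-0.1,0],[50,-0.95,0,-0.1,0],[50,-0.95,0,-0.1,0],[50,-0.95,0,-0.1,0],[50,-0.95,0,-0.1,0],[50,-0.95,0,-0.1,0],[50,0,0,0,0]],
  ],
)

```text
clock: 18.82
eef_pos: [0.4324, 0.1941, 0.2023]
tool_rot: [-0.5, 0.501, -0.5, 0.499]
force: [-0.4, -1.7, 0.3]
grip_width: 0.0499
```

```bash
python3 w.py .4337 .1935 .055; python3 g.py 0.4345,0.1935,0.037;python3 -c "
from h import *
save(cap('wrist'),'w6.png')"
```

```text
453 ((0.43721041083335876, 0.1948641836643219), 0.010077456943690777) [0.05486543 0.05596143]
t 18.88 tcp [0.4327 0.1929 0.2024] F [-0.4  0.1  0.2] w 0.0501 j1,6 [0.31 0.31]
x [ 0.001 -1.     0.001] y [-0.003 -0.001 -1.   ] z [ 1.     0.001 -0.003]
0.4345,0.1935,0.037 units [-0.02  4.13  0.06]
```

View pics/w6.png

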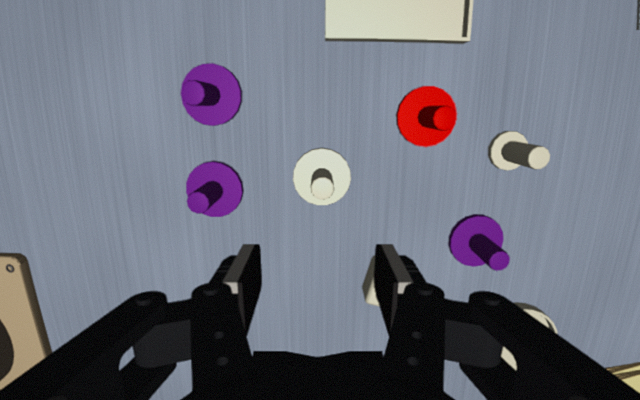

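The big presser, white with the wide foot, is at (322,175), roughly centred between the jaws.

Request:
move_arm(
  motion=[
    [[50,-0.04,0.9,0.08,0],[50,0,1,0,0],[50,0,1,0,0],[50,0,0.8,0,0],[50,0,0.43,0,0],[50,0,0,0,0],[8,0,0,0,0],[8,0,0,0,0],[8,0,0,0,0],[8,0,0,0,0],[8,0,0,0,0]],
  ],
)

```text
clock: 20.3
eef_pos: [0.4385, 0.1944, 0.0405]
tool_rot: [-0.501, 0.499, -0.5, 0.501]
force: [0.4, -1.0, 6.2]
grip_width: 0.0181
```

Request:
move_arm(
  motion=[
    [[8,0,-0.5,0,0],[8,0,-1,0,0],[8,0,-1,0,0],[8,0,-1,0,0],[8,0,0,0,0]],
  ],
)

```text
clock: 20.92
eef_pos: [0.4396, 0.1949, 0.1835]
tool_rot: [0.502, -0.497, 0.499, -0.502]
force: [0.4, 0.9, -1.4]
grip_width: 0.0181
```

```bash
python3 g.py 0.502,0.347,0.17; python3 - <<'E'
from h import *
for n in ("wrist","scene","side"):
    c=cap(n); im=cv2.cvtColor(c["image"],cv2.COLOR_RGB2LAB).astype(int); P=pts(c)
    m=((im[:,:,2]>132)&(im[:,:,0]>120)&(abs(P[:,:,0]-.502)<.085)&(abs(P[:,:,1]-.378)<.085)&(P[:,:,2]<.025)).astype(np.uint8)
    cs=cv2.findContours(m,cv2.RETR_EXTERNAL,cv2.CHAIN_APPROX_NONE)[0]
    w=onz(c,max(cs,key=cv2.contourArea)[:,0],.015)[:,:2]*1000
    print(n,m.sum(),cv2.minAreaRect(w.astype(np.float32)))
save(cap("wrist"),"w7.png")
E
```

```text
t 20.93 tcp [0.4396 0.1949 0.1835] F [ 0.4  0.9 -1.4] w 0.0181 j1,6 [0.31 0.31]
x [-0.001 -1.    -0.003] y [ 0.008  0.003 -1.   ] z [ 1.    -0.001  0.008]
0.502,0.347,0.17 units [-3.8   0.36  1.55]
wrist 5779 ((503.1565246582031, 331.75872802734375), (125.88768005371094, 30.191686630249023), 1.0031160116195679)
scene 2531 ((501.5695495605469, 381.0999755859375), (127.57891082763672, 127.948974609375), 89.93022918701172)
side 433 ((500.2253112792969, 373.206787109375), (123.19184875488281, 129.5707550048828), 87.9186019897461)
```

View pics/w7.png

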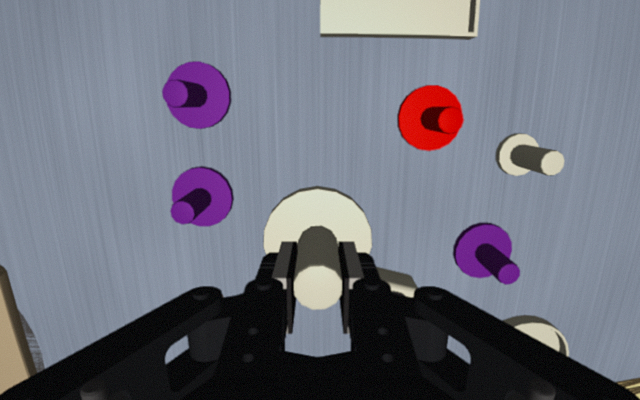

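The presser is held upright. I'll place it at (0.502,0.353), on the near side of the square tray.

Request:
move_arm(
  motion=[
    [[8,-0.8,0,0.32,0],[8,-0.8,0,0.32,0],[8,-0.8,0,0.32,0],[8,-0.8,0,0.32,0],[8,-0.75,0,0.28,0],[8,0,0,0,0]],
  ],
)

```text
clock: 21.88
eef_pos: [0.4988, 0.353, 0.1763]
tool_rot: [-0.499, 0.501, -0.5, 0.5]
force: [0.0, 0.7, -1.5]
grip_width: 0.0179
```

```bash
python3 g.py 0.502,0.353,0.045
```

```text
t 21.88 tcp [0.4988 0.353  0.1763] F [ 0.   0.7 -1.5] w 0.0179 j1,6 [0.53 0.53]
x [ 0.    -1.     0.001] y [-0.003 -0.001 -1.   ] z [ 1.     0.    -0.003]
0.502,0.353,0.045 units [-0.    3.28  0.09]
```

Request:
move_arm(
  motion=[
    [[8,0,0.9,0.09,0],[8,0,0.9,0,0],[8,0,0.7,0,0],[8,0,0.5,0,0],[8,0,0.27,0,0],[8,0,0,0,0],[50,0,0,0,0],[50,0,0,0,0],[50,0,0,0,0],[50,0,0,0,0]],
  ],
)

```text
clock: 23.12
eef_pos: [0.5035, 0.352, 0.0483]
tool_rot: [-0.5, 0.499, -0.5, 0.5]
force: [0.3, -0.6, 0.2]
grip_width: 0.05
```

Request:
move_arm(
  motion=[
    [[50,0,-0.4,0,0],[50,0,-0.8,0,0],[50,0,-1,0,0],[50,0,-1,0,0],[50,0,-0.8,0,0],[50,0,0,0,0]],
  ],
)

```text
clock: 23.88
eef_pos: [0.5052, 0.3531, 0.2133]
tool_rot: [0.502, -0.497, 0.5, -0.501]
force: [0.4, 0.6, -0.4]
grip_width: 0.0494
```

```bash
python3 w.py .502 .353 .057; python3 g.py 0.617,0.2205,0.2
```

```text
436 ((0.5046746730804443, 0.3524021506309509), 0.010039560496807098) [0.05785514 0.05893296]
t 23.93 tcp [0.5042 0.3525 0.2106] F [ 0.3 -1.2 -0.7] w 0.0505 j1,6 [0.53 0.53]
x [-0.001 -1.    -0.002] y [ 0.004  0.002 -1.   ] z [ 1.    -0.001  0.004]
0.617,0.2205,0.2 units [3.3  0.27 2.82]
```

The big presser stands with its top at 0.058. Next is the small presser.

Request:
move_arm(
  motion=[
    [[50,0.82,0,0.7,0],[50,0.82,0,0.7,0],[50,0.82,0,0.7,0],[50,0.82,0,0.7,0],[50,0,0,0,0],[50,0,0,0,0]],
  ],
)

```text
clock: 24.68
eef_pos: [0.6142, 0.2205, 0.2066]
tool_rot: [0.499, -0.5, 0.501, -0.5]
force: [-0.3, -0.1, -0.1]
grip_width: 0.0502
```

```bash
python3 w.py .6155 .221 .055; python3 g.py 0.617,0.2215,0.037;python3 -c "
from h import *
save(cap('wrist'),'w8.png')"
```

```text
439 ((0.6178260445594788, 0.22172580659389496), 0.010073321871459484) [0.05491892 0.05589673]
t 24.73 tcp [0.6141 0.221  0.207 ] F [-0.2  0.1 -0.2] w 0.0497 j1,6 [0.27 0.27]
x [-0.001 -1.     0.   ] y [-0.002 -0.    -1.   ] z [ 1.    -0.001 -0.002]
0.617,0.2215,0.037 units [-0.01  4.25  0.08]
```

View pics/w8.png

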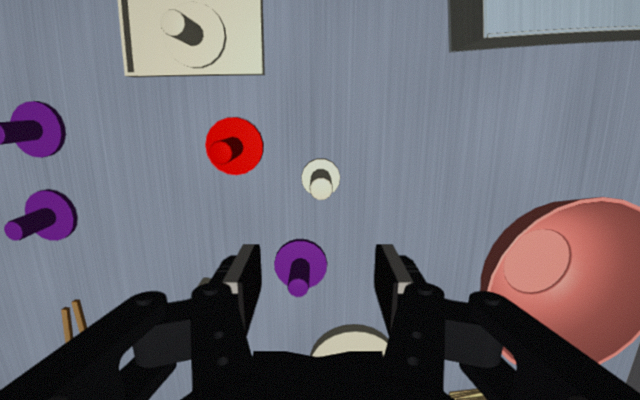

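The small presser is at (321,180) between the jaws; red and purple neighbours are clear.

Request:
move_arm(
  motion=[
    [[50,-0.01,0.9,0.09,0],[50,0,1,0,0],[50,0,1,0,0],[50,0,0.85,0,0],[50,0,0.5,0,0],[50,0,0,0,0],[8,0,0,0,0],[8,0,0,0,0],[8,0,0,0,0],[8,0,0,0,0],[8,0,0,0,0]],
  ],
)

```text
clock: 26.15
eef_pos: [0.6201, 0.2214, 0.0402]
tool_rot: [-0.501, 0.499, -0.5, 0.501]
force: [-1.8, 1.0, 6.6]
grip_width: 0.0179
```

Request:
move_arm(
  motion=[
    [[8,0,-0.5,0,0],[8,0,-1,0,0],[8,0,-1,0,0],[8,0,-1,0,0],[8,0,0,0,0]],
  ],
)

```text
clock: 26.78
eef_pos: [0.6216, 0.2216, 0.1849]
tool_rot: [0.503, -0.497, 0.499, -0.502]
force: [0.5, 0.4, -0.3]
grip_width: 0.0181
```

```bash
python3 g.py 0.502,0.413,0.18
```

```text
t 26.77 tcp [0.6216 0.2216 0.1849] F [ 0.5  0.4 -0.3] w 0.0181 j1,6 [0.26 0.27]
x [-0.002 -1.    -0.003] y [ 0.01   0.003 -1.   ] z [ 1.    -0.002  0.01 ]
0.502,0.413,0.18 units [-4.78  0.11 -3.  ]
```

Request:
move_arm(
  motion=[
    [[8,-0.8,0,-0.5,0],[8,-0.8,0,-0.5,0],[8,-0.8,0,-0.5,0],[8,-0.8,0,-0.5,0],[8,-0.8,0,-0.5,0],[8,-0.78,0,-0.5,0],[8,0,0,0,0],[8,0,0,0,0]],
  ],
)

```text
clock: 27.78
eef_pos: [0.4989, 0.4118, 0.1776]
tool_rot: [-0.499, 0.5, -0.5, 0.5]
force: [-0.7, -0.0, 0.0]
grip_width: 0.0181
```

```bash
python3 g.py 0.502,0.413,0.045
```

```text
t 27.77 tcp [0.4989 0.4118 0.1776] F [-0.7 -0.   0. ] w 0.0181 j1,6 [0.61 0.61]
x [-0.001 -1.     0.001] y [-0.    -0.001 -1.   ] z [ 1.    -0.001 -0.   ]
0.502,0.413,0.045 units [-0.03  3.32  0.08]
```

Request:
move_arm(
  motion=[
    [[8,-0.03,0.9,0.08,0],[8,0,0.9,0,0],[8,0,0.7,0,0],[8,0,0.5,0,0],[8,0,0.31,0,0],[8,0,0,0,0],[50,0,0,0,0],[50,0,0,0,0],[50,0,0,0,0],[50,0,0,0,0]],
  ],
)

```text
clock: 29.02
eef_pos: [0.5023, 0.4136, 0.0459]
tool_rot: [-0.5, 0.499, -0.5, 0.5]
force: [0.4, -0.1, -0.8]
grip_width: 0.0502
```

Request:
move_arm(
  motion=[
    [[50,0,-0.4,0,0],[50,0,-0.8,0,0],[50,0,-1,0,0],[50,0,-1,0,0],[50,0,-0.8,0,0],[50,0,0,0,0]],
  ],
)

```text
clock: 29.78
eef_pos: [0.5041, 0.4148, 0.2112]
tool_rot: [0.503, -0.497, 0.5, -0.501]
force: [-0.2, -0.4, 0.0]
grip_width: 0.0503
```

```bash
python3 w.py .502 .413 .057; python3 w.py .502 .353 .057; python3 g.py 0.435,-0.1805,0.2;python3 -c "
from h import *
save(cap('wrist'),'w9.png')"
```

```text
433 ((0.5032781362533569, 0.41344642639160156), 0.010145455598831177) [0.05793797 0.05891438]
420 ((0.5044741630554199, 0.3527386486530304), 0.009985452517867088) [0.05787443 0.05876607]
t 29.88 tcp [0.5023 0.4136 0.2063] F [ 0.3  0.  -0.9] w 0.0498 j1,6 [0.61 0.61]
x [-0.001 -1.    -0.001] y [ 0.001  0.001 -1.   ] z [ 1.    -0.001  0.001]
0.435,-0.1805,0.2 units [14.85  0.14 -1.66]
```

View pics/w9.png

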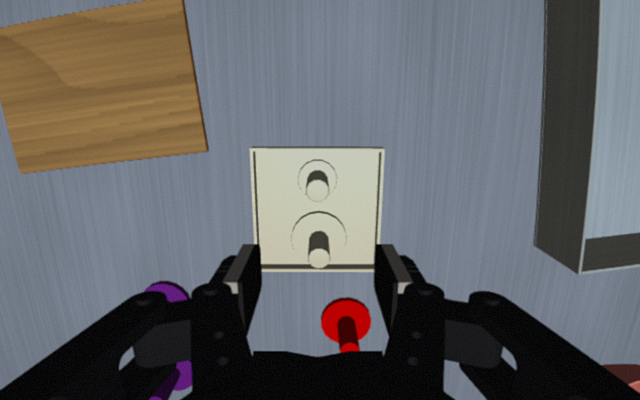

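Both pressers stand side by side in the square tray, at (318,180) and (319,240). Last is the funnel.

Request:
move_arm(
  motion=[
    [[50,0.99,0,-0.11,0],[50,0.99,0,-0.11,0],[50,0.99,0,-0.11,0],[50,0.99,0,-0.11,0],[50,0.99,0,-0.11,0],[50,0.99,0,-0.11,0],[50,0.99,0,-0.11,0],[50,0.99,0,-0.11,0]],
  ],
)

```text
clock: 30.92
eef_pos: [0.4652, 0.0954, 0.2039]
tool_rot: [0.499, -0.5, 0.501, -0.5]
force: [0.5, 0.6, -0.1]
grip_width: 0.05
```

Request:
move_arm(
  motion=[
    [[50,0.99,0,-0.11,0],[50,0.99,0,-0.11,0],[50,0.99,0,-0.11,0],[50,0.99,0,-0.11,0],[50,0.99,0,-0.11,0],[50,0.99,0,-0.11,0],[50,0.99,0,-0.11,0],[50,0,0,0,0]],
  ],
)

```text
clock: 31.92
eef_pos: [0.4339, -0.1822, 0.2039]
tool_rot: [0.498, -0.499, 0.502, -0.5]
force: [-0.3, 0.1, -0.7]
grip_width: 0.0496
```

```bash
python3 w.py .4345 -.1805 .058; python3 g.py 0.4355,-0.1805,0.045
```

```text
522 ((0.4371596574783325, -0.18094883859157562), 0.010522515513002872) [0.05820786 0.05908711]
t 31.98 tcp [ 0.4342 -0.1809  0.204 ] F [ 0.8  0.6 -0.7] w 0.0501 j1,6 [-0.5 -0.5]
x [-0.004 -1.    -0.002] y [-0.002  0.002 -1.   ] z [ 1.    -0.004 -0.002]
0.4355,-0.1805,0.045 units [-0.    3.98  0.04]
```

Request:
move_arm(
  motion=[
    [[50,0,0.9,0.06,0],[50,0,1,0,0],[50,0,1,0,0],[50,0,0.75,0,0],[50,0,0.4,0,0],[50,0,0,0,0],[8,0,0,0,0],[8,0,0,0,0],[8,0,0,0,0],[8,0,0,0,0],[8,0,0,0,0]],
  ],
)

```text
clock: 33.35
eef_pos: [0.439, -0.1811, 0.0453]
tool_rot: [-0.5, 0.499, -0.499, 0.501]
force: [-0.3, 1.7, 7.1]
grip_width: 0.0185
```

Request:
move_arm(
  motion=[
    [[8,0,-0.5,0,0],[8,0,-1,0,0],[8,0,-1,0,0],[8,0,-1,0,0],[8,0,0,0,0]],
  ],
)

```text
clock: 33.98
eef_pos: [0.44, -0.1817, 0.188]
tool_rot: [-0.5, 0.499, -0.498, 0.503]
force: [0.3, 0.7, -1.0]
grip_width: 0.0186
```

```bash
python3 g.py 0.653,-0.0015,0.18;python3 -c "
from h import *
save(cap('wrist'),'w10.png')"
```

```text
t 33.98 tcp [ 0.44   -0.1817  0.188 ] F [ 0.3  0.7 -1. ] w 0.0186 j1,6 [-0.5 -0.5]
x [-0.002 -1.     0.004] y [ 0.007 -0.004 -1.   ] z [ 1.    -0.002  0.007]
0.653,-0.0015,0.18 units [-4.52  0.22  5.32]
```

View pics/w10.png

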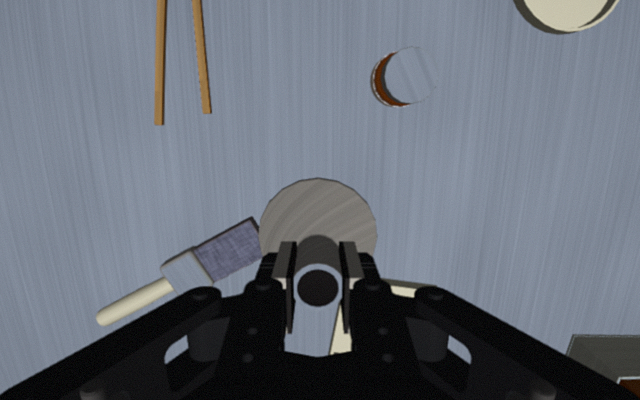

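The funnel is held upright, base at (318,225). I'll carry it to the dish, well above the jar.

Request:
move_arm(
  motion=[
    [[8,-0.65,0,0.76,0],[8,-0.65,0,0.76,0],[8,-0.65,0,0.76,0],[8,-0.65,0,0.76,0],[8,-0.65,0,0.76,0],[8,-0.65,0,0.76,0],[8,-0.62,0,0.76,0],[8,0,0,0,0],[8,0,0,0,0]],
  ],
)

```text
clock: 35.15
eef_pos: [0.6496, -0.0001, 0.1815]
tool_rot: [0.499, -0.501, 0.501, -0.5]
force: [-0.3, -0.9, -0.1]
grip_width: 0.0183
```

```bash
python3 g.py 0.653,-0.0015,0.05; python3 - <<'E'
from h import *
c=cap("wrist"); P=pts(c); t=P[(P[:,:,2]>.012)&(P[:,:,2]<.018)&(np.hypot(P[:,:,0]-.653,P[:,:,1])<.065)][:,:2]
print(len(t),cv2.minEnclosingCircle(t.astype(np.float32)))
A=np.c_[2*t,np.ones(len(t))]; s=np.linalg.lstsq(A,(t**2).sum(1),rcond=None)[0]; print(s[:2],(s[2]+s[:2]@s[:2])**.5)
E
```

```text
t 35.15 tcp [ 6.496e-01 -1.000e-04  1.815e-01] F [-0.3 -0.9 -0.1] w 0.0183 j1,6 [-0.08 -0.08]
x [-0.001 -1.     0.   ] y [-0.003 -0.    -1.   ] z [ 1.    -0.001 -0.003]
0.653,-0.0015,0.05 units [0.04 3.29 0.09]
820 ((0.655494213104248, 0.0022683972492814064), 0.05108869820833206)
[0.6554968  0.00218584] 0.049119701183538006
```

The wrist view puts the dish at about (0.654,0.001), r=51 mm, which agrees.

Request:
move_arm(
  motion=[
    [[8,0,0.9,0.11,0],[8,0,0.9,0,0],[8,0,0.7,0,0],[8,0,0.5,0,0],[8,0,0.28,0,0],[8,0,0,0,0],[50,0,0,0,0],[50,0,0,0,0],[50,0,0,0,0],[50,0,0,0,0]],
  ],
)

```text
clock: 36.45
eef_pos: [0.6554, 0.0001, 0.0527]
tool_rot: [-0.5, 0.5, -0.5, 0.5]
force: [0.4, 0.7, 0.3]
grip_width: 0.0501
```

Request:
move_arm(
  motion=[
    [[50,0,-0.4,0,0],[50,0,-0.8,0,0],[50,0,-1,0,0],[50,0,-1,0,0],[50,0,-0.8,0,0],[50,0,0,0,0],[50,0,0,0,0],[50,0,0,0,0]],
  ],
)

```text
clock: 37.45
eef_pos: [0.6542, 0.0001, 0.2106]
tool_rot: [0.499, -0.5, 0.501, -0.5]
force: [-0.5, 0.2, -0.3]
grip_width: 0.0499
```

```bash
python3 w.py .654 0 .06; python3 g.py; python3 -c "
import m
m.seeds={k:m.seeds[k] for k in ('jar','timer')}
from m import *
for g in [(.5085,-.082-.01),(.5035,.089),(.654,0),(.5085,-.334),(.4955,-.417),(.502,.353),(.502,.413)]:
    for n in C:
        p=P[n].reshape(-1,3); q=p[(np.hypot(*(p[:,:2]-g).T)<.03)&(p[:,2]>.02)&(p[:,2]<.1)]
        if len(q)<20: continue
        z=np.percentile(q[:,2],97); t=q[q[:,2]>z-.008]; c,r=cv2.minEnclosingCircle(t[:,:2].astype(np.float32)); print(g,n,np.round(c,4),round(r,4),round(z,3))
save(C['scene'],'s9.png')"
```

```text
510 ((0.6566682457923889, -0.00022061276831664145), 0.01058291457593441) [0.06117697 0.06211585]
t 37.5 tcp [6.543e-01 1.000e-04 2.106e-01] F [-0.6 -0.1 -0.5] w 0.0499 j1,6 [-0.08 -0.08]
x [-0.001 -1.    -0.   ] y [-0.003  0.    -1.   ] z [ 1.    -0.001 -0.003]
(0.5085, -0.092) scene [ 0.5088 -0.0911] 0.0206 0.061
(0.5085, -0.092) side [ 0.5083 -0.0927] 0.0216 0.06
(0.5035, 0.089) scene [0.5024 0.088 ] 0.0167 0.047
(0.5035, 0.089) side [0.5019 0.0872] 0.0171 0.046
(0.654, 0) scene [6.551e-01 4.000e-04] 0.011 0.063
(0.654, 0) side [ 0.654  -0.0027] 0.0118 0.062
(0.5085, -0.334) scene [ 0.5085 -0.334 ] 0.0301 0.059
(0.5085, -0.334) side [ 0.5084 -0.334 ] 0.03 0.058
(0.4955, -0.417) scene [ 0.4958 -0.4149] 0.0229 0.059
(0.4955, -0.417) side [ 0.4953 -0.4166] 0.023 0.058
(0.502, 0.353) scene [0.5031 0.3515] 0.0106 0.061
(0.502, 0.353) side [0.5042 0.3504] 0.0113 0.057
(0.502, 0.413) scene [0.5011 0.4126] 0.0107 0.06
(0.502, 0.413) side [0.5026 0.4073] 0.0113 0.058
```

View pics/s9.png

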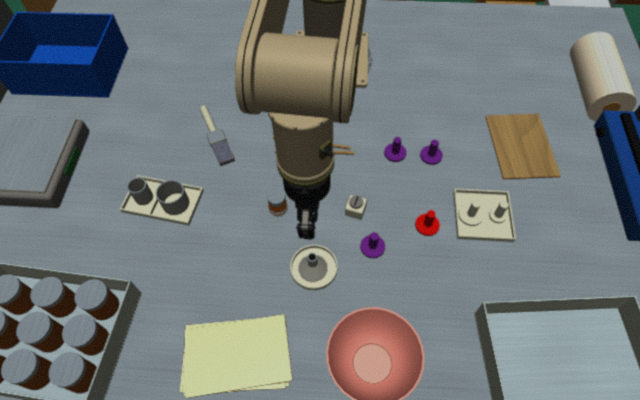

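The picture shows the rings in the divided tray at (140,190) and (172,197), the pressers in the square tray at (472,212) and (500,212), and the funnel in the dish at (312,262). The jar at (277,204) and timer at (356,206) are where they were. I'm handing in.

```bash
python3 -c "
from rig import env
print(env.finish_job())"
```

```text
the job is handed in; nothing more can be done
None
```

All five tools are back in their places and standing upright, and I handed the job in at about 37.5 s of robot time. I placed them in the order given: big ring, small ring, big presser, small presser, funnel.

- **Placement:** in the last check, the tops stood at about 58 mm for the rings and 57–61 mm for the pressers. The funnel top was at 62–63 mm. That fits each tool standing on the 3 mm tray floor.
- **Jar and timer:** both measured within about 2 mm of where they started, which is within the camera error.
- **Forces:** the highest wrist force I saw in the readings after each move was about 7 N, while gripping.
- **Disagreements:** the camera views differed by a few millimetres, up to about 7 mm for the dish and square tray at the start and about 5 mm for the small presser at the end. The wrist camera read about 2–3 mm farther out in x than the others. No check failed.

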